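Calibrate the precision scale under its draught cover

TASK

Recalibrate the precision scale. Take the lead casting off its pan and put it in the glass bowl, stand the largest brass check weight upright in the middle of the pan, and gently lower the clear draught cover until it is fully closed. Then press the yellow key (calibrate) and after it the green key (confirm), each all the way down and let go; leave the grey key, the two smaller weights and the other things on the table alone.

Things in the scene. Friction and masses are not known exactly. Their poses are not given: they have to be found in the camera images.
- scale: Electronic precision scale, fixed: black and grey housing 175 (x) x 160 (y) x 36 mm high, round steel pan, three keys and a display along the front, clear hinged draught cover. Origin: centre line of its underside (housing from x -90 to +85 mm); x points from the front (keys) to the rear (hinge), y to the left seen from the front, z up. Pan and cover are centred on y = 0.
- pan_top (a point): Centre of the upper face of the round flat steel pan, 76 mm across, 42 mm above the table; it lies 58 mm in front of the hinge line. Axes as the scale's.
- cover (a joint): Angle of the clear draught cover about its rear hinge, rad: 0 = fully closed, about 1.7 = open, leaning slightly back. The hinge is stiff: the cover stays where it is left. It is an open-bottomed clear box, 105 mm from hinge to front wall, 124 mm wide, 47 mm high above the hinge line, walls 3 mm (39 mm of room inside above the pan).
- cover_hinge (a point): Middle of the cover's hinge line at the rear edge of the scale's top, 37 mm above the table. Axes as the scale's: the line runs along y; closed, the cover reaches from here 105 mm to -x and 47 mm up; at 1.57 rad it stands 105 mm up and 47 mm to +x from here.
- cover_lip (a point): Middle of the upper face of the black thumb lip on the cover's front upper edge (50 mm wide, 12 mm out from the front wall, 8 mm thick); moves and turns with the cover. In the closed cover it lies 111 mm in front of the hinge line and 47 mm above it.
- key_yellow (a joint): Travel of the yellow key, m: 0 = up, 0.004 = all the way down; a spring (1 N to start, 3 N at the bottom) returns it.
- key_yellow_top (a point): Centre of the top of the yellow calibrate key, the middle one of the three keys, 18 x 20 mm, 42 mm above the table when up. Keys are 32 mm apart along the scale's y; 30 mm from the closed cover's front wall (18 mm from its lip).
- key_green (a joint): Travel of the green key, m: as the yellow one.
- key_green_top (a point): Centre of the top of the green confirm key, the right one seen from the front, same size.
- key_grey (a joint): Travel of the grey power key, m: as the yellow one. To be left alone.
- key_grey_top (a point): Centre of the top of the grey power key, the left one of the three seen from the front, same size.
- lead_lump: Dull grey lead casting, 21 (x) x 32 (y) x 34 mm high, lying on the pan; about 20 mm wide in x up to 12 mm above its underside, tapering above. Origin: centre of its underside. About 0.09 kg.
- glass_bowl: Small clear glass bowl, 96 mm across the rim, 31 mm high, inside floor about 40 mm across and 7 mm above the table, sides flaring out to the rim. Origin: centre of its underside.
- weight_block: Dark wooden block for check weights, 108 (x) x 44 (y) x 18 mm high, fixed, with three round wells 6 mm deep in a row along its x. Origin: centre of its underside. Its largest well is at x = -32 mm, the others at +4 and +33 mm.
- weight_large: Largest brass check weight, 0.1 kg: cylinder 26 mm across and 21 mm high with a small knob 14 mm across on top, 33 mm in all. Origin: centre of its underside, at the start 12 mm above the table in the block's largest well.
- weight_middle: Middle brass check weight, cylinder 21 mm across, 28 mm high in all, in the block. Origin: centre of its underside. To be left alone.
- weight_small: Smallest brass check weight, cylinder 16 mm across, 23 mm high in all, in the block. Origin: centre of its underside. To be left alone.
- pliers: Small pliers with yellow grips lying on the table, 36 x 125 x 12 mm; to be left alone. Origin: middle of the underside.
- red_scriber: Red-handled hand tool lying on the table, 20 x 124 x 20 mm; to be left alone. Origin: middle of the underside.
Not all that is in view belongs to the job. What is shaped like the weight_large but pink is not meant.

How it is judged (in metres and radians):
On the way, in this order (a step that is already met when the one before it is completed fails the run):
1. the lead casting lies in the glass bowl, off the scale (horizontal distance between lead_lump and glass_bowl below 0.042 m and z of lead_lump in the frame of glass_bowl between 0 and 0.045 m and contact force between the fingers and lead_lump below 0.1 N), for 0.2 s.
2. the largest check weight stands upright on the pan within 24 mm of its middle, let go (horizontal distance between weight_large and pan_top below 0.024 m and z of weight_large in the frame of pan_top between -0.004 and 0.004 m and angle between weight_large's own z axis and vertical below 0.1 rad and contact force between the fingers and weight_large below 0.1 N), for 0.2 s.
3. the cover is fully closed (within 0.04 rad) over the weight (horizontal distance between weight_large and pan_top below 0.024 m and z of weight_large in the frame of pan_top between -0.004 and 0.004 m and angle between weight_large's own z axis and vertical below 0.1 rad and value of joint cover below 0.04 rad), for 0.2 s.
4. with the cover closed, the yellow key is pressed down (over 2.5 mm of its 4 mm), the green one up (value of joint cover below 0.04 rad and value of joint key_yellow above 0.0025 m and value of joint key_green below 0.001 m), for 0.05 s.
5. after it, with the cover closed, the green key is pressed down (over 2.5 mm of its 4 mm), the yellow one up (value of joint cover below 0.04 rad and value of joint key_green above 0.0025 m and value of joint key_yellow below 0.001 m), for 0.05 s.
At the end, for the whole second after the job is handed in: Casting at rest in the bowl (within 42 mm of its axis); largest weight upright on the pan within 24 mm of its middle; cover closed within 0.04 rad; all keys up; the two smaller weights not moved more than 10 mm (all of step 3 and horizontal distance between lead_lump and glass_bowl below 0.042 m and z of lead_lump in the frame of glass_bowl between 0 and 0.045 m and value of joint each of key_yellow, key_green, key_grey below 0.001 m and linear speed of each of weight_large, lead_lump below 0.02 m/s and distance of each of weight_middle, weight_small from where it was at the start of the episode below 0.01 m); the robot touches nothing.
It fails at once if the cover is slammed (faster than 3 rad/s) (velocity of joint cover below -3 rad/s).
It fails at once if the grey key is pressed, or the yellow or green one while the cover is open (value of joint key_grey above 0.0025 m or (value of joint cover above 0.15 rad and value of joint any of key_yellow, key_green above 0.0025 m)).
It fails at once if a smaller check weight is taken out of its place or knocked over (distance of any of weight_middle, weight_small from where it was at the start of the episode above 0.015 m).
It fails at once if the bowl is tipped or pushed more than 40 mm (angle between glass_bowl's own z axis and vertical above 0.5 rad or distance of glass_bowl from where it was at the start of the episode above 0.04 m).
It fails at once if the pliers or the red hand tool are pushed about (over 30 mm) (distance of any of pliers, red_scriber from where it was at the start of the episode above 0.03 m).
It also fails if it takes over 64 s, if anything falls off the work surface, if the arm or the gripper's body presses on something with over 40 N, if the wrist force passes 120 N, or if a joint passes its speed limit or range.

ROBOT

A 7-joint arm with a two-finger parallel gripper is mounted at the origin on a cart in front of the work surface, level with it; the furniture and walls round the work are solid. World frame = base frame: x ahead of the robot, y to its left, z up, the work surface at z = 0. Lengths are in mm, angles in rad, forces in N, time in s.
With the tool pointing down it reaches from about 425 to 950 mm from the base axis. Payload 4.7 kg.
Tool frame: the origin (TCP) lies on the mounting face of the last link; the fingertips stand 182 mm ahead of it and the grasp point (between the pads) lies 164 mm ahead of it (ctrl.tip_reach is the z of the fingertips in the tool frame, in mm); z points along the fingers, y is the line along which they close (so a half turn about z gives the same grasp; the last joint's range is limited). The gripper opens to 87 mm and grips with 3 to 60 N. Pads are 19 mm wide; open, the fingers measure 117 mm over their backs; the gripper's body (75 mm by 190 mm) begins 51 mm behind the grasp point.
Start: joints at [1.244, 0.469, -0.049, 1.532, 0.024, 1.141, -0.082], TCP at [198.093, -645.283, 404.773] pointing down, gripper open.
Joint ranges: [-2.59, 2.59], [-0.33, 1.99], [-1.39, 1.29], [0.1, 2.45], [-1.04, 4.18], [0.21, 1.99], [-2.66, 2.66]. Speed limits (rad/s): [2.57, 2.57, 3.14, 3.14, 3.14, 3.14, 3.14].

INTERFACE

Orientations are given as a unit quaternion [x, y, z, w].
In Python, from station import telemetry, vision, ctrl gives the robot as it stands. The module is installed in compiled form; this text tells all that it offers.
- The arm moves only by the tool apply_moves, never from a script. Its argument "increments" is a list of rows, each a list of 5 numbers: the shift along the tool's x, y, z in units of 0.25 m (1.0 is 0.25 m), then the turn about the tool's z in units of 180 degrees (1.0 is 180 degrees), then the opening, from 0 (shut) to 1 (fully open). A call has exactly 5 rows; each row shifts and turns the commanded pose from where the row before left it, along the tool's axes as they then stand; what a row does not reach is not made up. A row lasts 1/12 s, in which the tool goes at most 41.7 mm and 7.16 degrees, less where a joint would pass 70% of its speed; a pose out of reach is approached as far as the arm can. A call with a number of a shift or a turn outside -1 to 1 is refused whole. A call with a gripper value outside its range is refused whole. The fingers move at their own pace and stop on an object; the grip force is fixed at half the most. Time passes only in rows, so rows that do not move let the fingers close, or fill a call up. It gives the time, the measured TCP pose, the force, the opening and the grip force at its end, in the units of the state.
- telemetry.sense(): the state, without advancing time (a new reading comes with each control period).
- vision.read_camera(name): name is "side" or "top" or "wrist"; returns the picture (480x640x3 uint8, red, green, blue); there is no depth.
- vision.camera_params(name): a dict with "fx", "fy", "cx", "cy" (pixels), "distortion" ([k1, k2, p1, p2, k3] as OpenCV has them; the pictures are not rectified), "world_from_camera" (4x4, takes a point from camera to world coordinates); the wrist camera has in their place "hand_eye" (4x4, takes a point from camera to tool coordinates, whose origin is the TCP and whose axes are the flange's). Camera axes: x right, y down, z forward; pixel columns grow to the right and rows downward; lengths in mm; the calibration is good to about 2 mm. A picture is of the moment at which its call begins: read the wrist's pose just before it. camera_params takes no time and is no camera call.
- ctrl.close_job(): hands the job in; it is judged then, once.
The state is a dict: "time": time; "q": joint angles; "qd": joint speeds; "effort": joint torques, N m; "position": TCP position; "tcp_rot": TCP orientation; "contact_force": force on the tool from outside, world axes, zero at the start; "ft_torque": the same for the moment, N m; "opening": finger opening in mm; "grip_force": force on a finger pad.
Only numpy, scipy, OpenCV 4.12 (cv2) and the standard library are available. Lean on these libraries where they do the work, as an engineer would, in place of code of your own. Each camera call takes 0.05 s, during which the arm holds its last target. There are 200 camera calls.

## Working session

There is one attempt and no reset: what is moved stays moved. The work goes in short steps, Python scripts to look and compute and a tool call to move; the robot and the scene stay as the last step left them, time stands still between calls to the robot, and variables do not carry over. Pictures are saved under pics/ and viewed, at most 10 in all, crops included, and the job is handed in when it is done.

Besides the shell and the picture viewer there is one more tool, called after "Call:" as name(argument=value, ...) on one line, values as JSON. apply_moves: Moves the arm, as the interface text tells. Its arguments: {"type":"object","properties":{"increments":{"type":"array","items":{"type":"array","items":{"type":"number"}}}},"required":["increments"]}

```bash
mkdir -p pics; ls
python3 - <<'E'
from station import telemetry, vision, ctrl
import cv2, json
s=telemetry.sense(); print(s['time'],s['position'],s['tcp_rot'],s['opening'])
for n in('top','side','wrist'):
    p=vision.camera_params(n); print(n,{k:(v.tolist() if hasattr(v,'tolist') else v) for k,v in p.items()})
    cv2.imwrite(f'pics/{n}0.png',vision.read_camera(n)[:,:,::-1])
E
```

```text
pics
0.0 [ 197.9804803  -645.05244473  403.70809594] [ 9.88938468e-01  1.48323202e-01 -1.91468112e-04 -9.47339225e-04] 86.62467401661168
top {'fx': 541.8024689290555, 'fy': 541.8024689290555, 'cx': 316.98134567097526, 'cy': 240.5273218919485, 'distortion': [-0.01466697230969431, 0.0, 0.0, 0.0, 0.0], 'world_from_camera': [[0.02871527096643194, -0.9980461784944702, 0.05549106960501524, 474.2247122302067], [-0.999295147668155, -0.030005445567480298, -0.022558392743666222, 214.31259790679258], [0.024179351939308008, -0.054804186235006006, -0.998204317818208, 1022.8881026527463], [0.0, 0.0, 0.0, 1.0]]}
side {'fx': 439.9813277687385, 'fy': 439.9813277687385, 'cx': 315.68378582662865, 'cy': 242.26455264222346, 'distortion': [0.03640895178309101, 0.0, 0.0, 0.0, 0.0], 'world_from_camera': [[-0.9916285943377912, -0.06255083230712247, 0.11296072002843675, 434.3006407941539], [-0.12715216251774963, 0.6253033948130395, -0.7699532401401711, 865.6293108223099], [-0.02247350570597338, -0.7778708490572034, -0.6280222000282389, 608.5108627469108], [0.0, 0.0, 0.0, 1.0]]}
wrist {'fx': 379.85688874185, 'fy': 379.85688874185, 'cx': 324.9832205217378, 'cy': 241.78639541243177, 'distortion': [-0.023283797530397648, 0.0, 0.0, 0.0, 0.0], 'hand_eye': [[-0.0001083746404945903, -0.9641757513130403, -0.26526422456650217, 73.04709841915536], [0.9999999737015418, -5.087741646961393e-05, -0.00022362558121832813, -0.238583297922923], [0.00020211840435613933, -0.26526424182580455, 0.9641757314705285, 19.70128083505035], [0.0, 0.0, 0.0, 1.0]]}
```

View pics/top0.png

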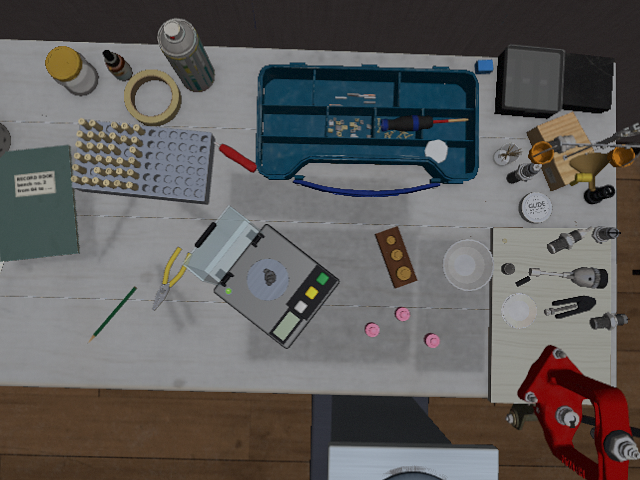

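View pics/side0.png

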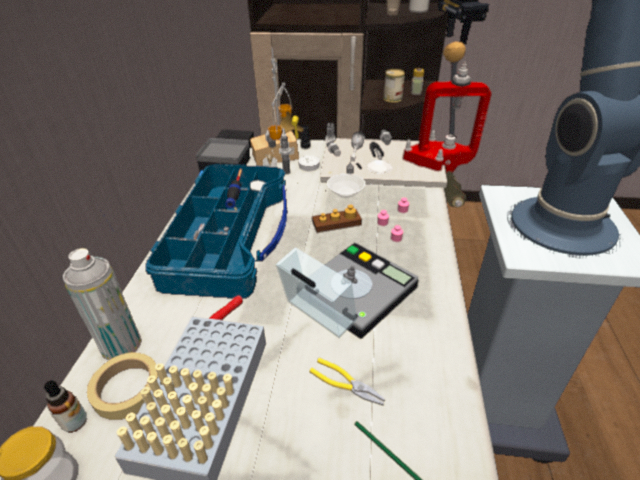

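```bash
cat > h.py <<'E'
from station import telemetry, vision, ctrl
import cv2, numpy as np
from scipy.spatial.transform import Rotation as R
def cam(n,s=None):
    p=vision.camera_params(n); K=np.array([[p['fx'],0,p['cx']],[0,p['fy'],p['cy']],[0,0,1]]); d=np.array(p['distortion'])
    if n=='wrist':
        T=np.eye(4); T[:3,:3]=R.from_quat(s['tcp_rot']).as_matrix(); T[:3,3]=s['position']; T=T@np.array(p['hand_eye'])
    else: T=np.array(p['world_from_camera'])
    return K,d,T
def ray(n,uv,s=None):
    K,d,T=cam(n,s); u=cv2.undistortPoints(np.array(uv,float).reshape(1,1,2),K,d)[0,0]
    return T[:3,3],T[:3,:3]@np.array([u[0],u[1],1])
def at(n,uv,z,s=None):
    o,v=ray(n,uv,s); return o+v*(z-o[2])/v[2]
def proj(n,P,s=None):
    K,d,T=cam(n,s); Ti=np.linalg.inv(T)
    return cv2.projectPoints(np.array(P,float).reshape(-1,3),cv2.Rodrigues(Ti[:3,:3])[0],Ti[:3,3],K,d)[0][:,0]
E
python3 - <<'E'
from h import *
im=cv2.imread('pics/top0.png'); c=cv2.resize(im[190:360,185:505],None,fx=2.5,fy=2.5,interpolation=cv2.INTER_CUBIC); cv2.imwrite('pics/c0.png',c)
hsv=cv2.cvtColor(im,cv2.COLOR_BGR2HSV)
def cen(lo,hi,box):
    m=cv2.inRange(hsv,lo,hi); k=np.zeros_like(m); x0,y0,x1,y1=box; k[y0:y1,x0:x1]=m[y0:y1,x0:x1]
    M=cv2.moments(k,True); return M['m10']/M['m00'],M['m01']/M['m00'],M['m00']
g=cen((50,100,60),(75,255,255),(305,265,335,295)); y=cen((22,120,100),(35,255,255),(295,280,325,305))
for n,a in(('green',g),('yellow',y)): print(n,a,at('top',a[:2],42))
E
```

```text
green (322.09615384615387, 278.3557692307692, 104.0) [460.58933105 180.93634738  42.        ]
yellow (311.247619047619, 292.3047619047619, 105.0) [434.93416278 199.8004788   42.        ]
```

View pics/c0.png

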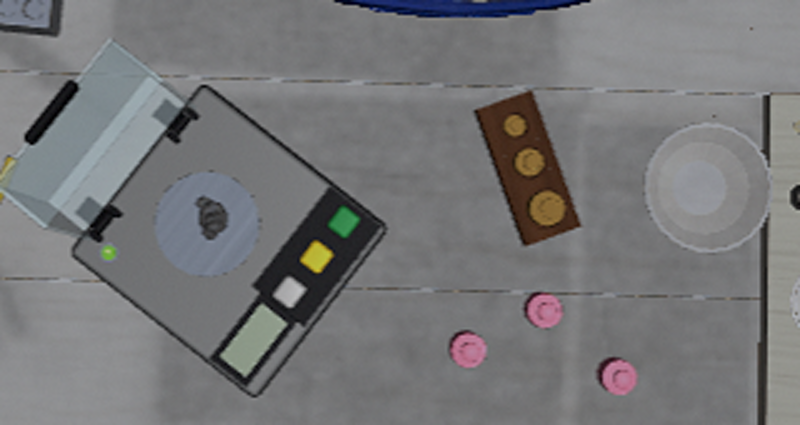

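Run:
```python
from h import *
from scipy.optimize import least_squares
c=lambda u,v:(185+u/2.5,190+v/2.5)
obs=[((-50,-32,42),(322.1,278.36),2),((-50,0,42),(311.25,292.3),2),((27,0,42),c(207,223),2),
 ((85,-80,36),c(205,87),1),((85,80,36),c(75,255),1),((-90,80,36),c(255,396),1),((-90,-80,36),c(386,228),1)]
def W(p,q): 
    co,si=np.cos(p[2]),np.sin(p[2]); return np.array([p[0]+co*q[0]-si*q[1],p[1]+si*q[0]+co*q[1],q[2]])
# p[3]: keys/pan x shift relative to housing
def P(p,i): q=np.array(obs[i][0],float); q[0]+=p[3] if i<3 else 0; return W(p,q)
f=lambda p:np.concatenate([(proj('top',P(p,i))[0]-o[1])*o[2] for i,o in enumerate(obs)])
r=least_squares(f,[460,230,.93,0]); print(r.x,np.degrees(r.x[2]),r.fun.round(2))
for n,i in(('green',0),('yellow',1),('pan',2)): print(n,P(r.x,i))
print('lead',at('top',c(211,217),60),'weight',at('top',c(547.5,208),40),'bowl',at('top',c(708.5,187.5),31))
print('mid',at('top',c(530,161),35),'small',at('top',c(515,125),32))
def tri(a,b):
    o1,v1=ray('top',a);o2,v2=ray('side',b); s=np.linalg.lstsq(np.c_[v1,-v2],o2-o1,rcond=None)[0]; A=o1+s[0]*v1;B=o2+s[1]*v2; return (A+B)/2,np.linalg.norm(A-B)
print(tri((622,155),(285,110)),tri((542,152),(276,133)))
print('lip',tri((205,235),(303,278)))
print('presstop',at('top',(620,440),0),at('top',(550,355),0))
```

```text
[455.59595005 257.79502608   1.04427522 -10.96233298] 59.83256287990636 [ -9.19   8.57  -6.19  10.94   8.2   -7.96  -3.66  -6.9    1.21   0.71
  11.4   -4.47   5.45 -12.67]
green [452.62656717 189.00848083  42.        ]
yellow [424.96062978 205.08939835  42.        ]
pan [463.65533757 271.66056019  42.        ]
lead [460.93176201 274.93124285  60.        ] weight [474.11943723  32.11020391  40.        ] bowl [492.5788849  -88.58757361  31.        ]
mid [508.11553209  44.74985468  35.        ] small [534.37115765  55.85976679  32.        ]
(array([ 687.98565162, -329.72195898,  112.73593997]), np.float64(1.666342490273679)) (array([ 688.26661422, -191.65635925,  107.11812939]), np.float64(3.974792207783034))
lip (array([527.21858093, 377.24698369, 137.18430217]), np.float64(0.44414617169078435))
presstop [ 1.70634614e+02 -3.92673521e+02 -1.13686838e-13] [ 327.14282246 -256.66667205    0.        ]
```

```bash
cat >> h.py <<'E'
def W(p,q):
    co,si=np.cos(p[2]),np.sin(p[2]); return np.array([p[0]+co*q[0]-si*q[1],p[1]+si*q[0]+co*q[1],q[2]])
E
python3 - <<'E'
from h import *
from scipy.optimize import least_squares
c=lambda u,v:(185+u/2.5,190+v/2.5)
obs=[((-50,-32,42),(322.1,278.36),2),((-50,0,42),(311.25,292.3),2),((-50,32,42),c(290,292),1),((27,0,42),c(207,223),2),
 ((85,-80,36),c(205,87),1),((85,80,36),c(75,255),1),((-90,80,36),c(255,396),1),((-90,-80,36),c(386,228),1)]
def P(p,i):
    q=np.array(obs[i][0],float)
    if i<4:q[0]+=p[3]
    if i<3:q[1]+=p[4]
    return W(p,q)
f=lambda p:np.concatenate([(proj('top',P(p,i))[0]-o[1])*o[2] for i,o in enumerate(obs)])
r=least_squares(f,[460,230,.93,0,0]); print(r.x,np.degrees(r.x[2]),r.fun.round(2))
for n,i in(('green',0),('yellow',1),('grey',2),('pan',3)): print(n,P(r.x,i))
print('lead in scale frame', )
h=W(r.x,(85+r.x[3],0,37)); print('hinge',h)
E
```

```text
[445.20673453 263.76202252   0.94077358  -8.05977921 -29.33552649] 53.90235537149806 [ 0.24  0.03  0.25  0.27 -0.51 -0.25 -0.29 -0.1  -0.64 -2.68 -3.24 -0.25
  1.19  2.9   2.86 -0.24]
green [460.56002314 180.71227056  42.        ]
yellow [434.70357179 199.56549108  42.        ]
grey [408.84712045 218.4187116   42.        ]
pan [456.3656145  279.06598806  42.        ]
lead in scale frame
hinge [490.53707669 325.93080612  37.        ]
```

```bash
cat >> h.py <<'E'
def plan(wps,step=38):
    "wps: list of (x,y,ztip,yaw_deg) -> prints per-leg per-row tool-frame units"
    s=telemetry.sense(); p=np.array(s['position']); m=R.from_quat(s['tcp_rot']).as_matrix(); psi=np.degrees(np.arctan2(m[1,0],m[0,0]))
    print('t',round(s['time'],2),'tip',(p-[0,0,182]).round(1),'yaw',round(psi,2),'F',np.round(s['contact_force'],1),'open',round(s['opening'],1),'tilt',m[:,2].round(4))
    for x,y,z,w in wps:
        t=np.array([x,y,z+182]); d=t-p; dy=(w-psi+180)%360-180
        n=int(max(np.ceil(np.linalg.norm(d)/step),np.ceil(abs(dy)/7),1)); n=-(-n//5)*5
        a=0; print('->',(x,y,z,w),'rows',n)
        if abs(dy)<.05:
            c,q=np.cos(np.radians(psi)),np.sin(np.radians(psi)); l=np.array([c*d[0]+q*d[1],q*d[0]-c*d[1],-d[2]])/250/n; print('  each',l.round(4))
        else:
            for i in range(n):
                r=np.radians(psi+dy*i/n); c,q=np.cos(r),np.sin(r); l=np.array([c*d[0]+q*d[1],q*d[0]-c*d[1],-d[2]])/250/n
                print('  ',l.round(4),round(-dy/n/180,4))
        p=t; psi=w
E
python3 -c "
from h import *
plan([(500,-540,290,17.06),(510,-90,290,17.06),(456,279,240,53.9)])"
```

```text
t 0.15 tip [ 198.1 -645.1  222. ] yaw 17.07 F [-0.   0.4  0.8] open 86.8 tilt [-5.0e-04  1.4e-03 -1.0e+00]
-> (500, -540, 290, 17.06) rows 10
  each [ 0.1278 -0.0047 -0.0272]
-> (510, -90, 290, 17.06) rows 15
  each [ 0.0378 -0.1139  0.    ]
-> (456, 279, 240, 53.9) rows 10
   [ 0.0227 -0.1474  0.02  ] -0.0205
   [ 0.0321 -0.1457  0.02  ] -0.0205
   [ 0.0414 -0.1433  0.02  ] -0.0205
   [ 0.0505 -0.1404  0.02  ] -0.0205
   [ 0.0594 -0.1368  0.02  ] -0.0205
   [ 0.0681 -0.1327  0.02  ] -0.0205
   [ 0.0765 -0.1281  0.02  ] -0.0205
   [ 0.0845 -0.1229  0.02  ] -0.0205
   [ 0.0923 -0.1172  0.02  ] -0.0205
   [ 0.0996 -0.111   0.02  ] -0.0205
```

Call:
apply_moves(increments=[[0.128,-0.005,-0.027,0,1],[0.128,-0.005,-0.027,0,1],[0.128,-0.005,-0.027,0,1],[0.128,-0.005,-0.027,0,1],[0.128,-0.005,-0.027,0,1]])

```text
time: 0.57
position: [350.4, -591.7, 438.5]
tcp_rot: [0.989, 0.148, -0.0, -0.0]
contact_force: [-0.4, -0.7, 0.3]
opening: 86.8
grip_force: 0.0
```

Call:
apply_moves(increments=[[0.128,-0.005,-0.027,0,1],[0.128,-0.005,-0.027,0,1],[0.128,-0.005,-0.027,0,1],[0.128,-0.005,-0.027,0,1],[0.128,-0.005,-0.027,0,1]])

```text
time: 0.98
position: [501.6, -538.7, 472.2]
tcp_rot: [0.989, 0.148, -0.0, -0.0]
contact_force: [0.2, -0.5, -0.5]
opening: 87.1
grip_force: 0.0
```

Call:
apply_moves(increments=[[0.038,-0.114,0,0,1],[0.038,-0.114,0,0,1],[0.038,-0.114,0,0,1],[0.038,-0.114,0,0,1],[0.038,-0.114,0,0,1]])

```text
time: 1.4
position: [503.8, -387.7, 471.8]
tcp_rot: [0.989, 0.148, -0.0, -0.0]
contact_force: [0.5, 0.3, 0.3]
opening: 87.1
grip_force: 0.0
```

Call:
apply_moves(increments=[[0.038,-0.114,0,0,1],[0.038,-0.114,0,0,1],[0.038,-0.114,0,0,1],[0.038,-0.114,0,0,1],[0.038,-0.114,0,0,1]])

```text
time: 1.82
position: [507.2, -237.6, 472.0]
tcp_rot: [0.989, 0.148, -0.0, -0.0]
contact_force: [0.7, 0.3, 0.8]
opening: 87.1
grip_force: 0.0
```

Call:
apply_moves(increments=[[0.038,-0.114,0,0,1],[0.038,-0.114,0,0,1],[0.038,-0.114,0,0,1],[0.038,-0.114,0,0,1],[0.038,-0.114,0,0,1]])

```text
time: 2.23
position: [510.7, -87.5, 472.1]
tcp_rot: [0.989, 0.148, -0.0, 0.0]
contact_force: [0.8, 0.1, -0.8]
opening: 87.1
grip_force: 0.0
```

Call:
apply_moves(increments=[[0.023,-0.147,0.02,-0.0205,1],[0.032,-0.146,0.02,-0.0205,1],[0.041,-0.143,0.02,-0.0205,1],[0.05,-0.14,0.02,-0.0205,1],[0.059,-0.137,0.02,-0.0205,1]])

```text
time: 2.65
position: [483.1, 96.8, 447.0]
tcp_rot: [0.952, 0.306, 0.0, 0.0]
contact_force: [0.7, -0.6, -0.2]
opening: 87.1
grip_force: 0.0
```

Call:
apply_moves(increments=[[0.068,-0.133,0.02,-0.0205,1],[0.076,-0.128,0.02,-0.0205,1],[0.084,-0.123,0.02,-0.0205,1],[0.092,-0.117,0.02,-0.0205,1],[0.1,-0.111,0.02,-0.0205,1]])

```text
time: 3.07
position: [456.0, 281.1, 422.0]
tcp_rot: [0.891, 0.455, 0.0, 0.0]
contact_force: [-0.2, -1.2, -0.4]
opening: 87.0
grip_force: 0.0
```

Run:
```python
from h import *
plan([])
s=telemetry.sense(); im=vision.read_camera('wrist')[:,:,::-1].copy()
sd=vision.read_camera('side')[:,:,::-1]
cv2.imwrite('pics/w1.png',im); cv2.imwrite('pics/s1.png',sd)
print(proj('wrist',[[456.4,279.1,42],[434.7,199.6,42],[460.6,180.7,42],[490.5,325.9,37]],s).round(1))
cv2.imwrite('pics/m1.png',cv2.resize(np.hstack([im,sd]),(800,300)))
p=proj('wrist',[[456.4,279.1,42]],s)[0].astype(int); np.save('p.npy',p)
c=im[max(p[1]-60,0):p[1]+60,max(p[0]-60,0):p[0]+60]; cv2.imwrite('pics/m1.png',np.vstack([cv2.resize(np.hstack([im,sd]),(800,300)),cv2.copyMakeBorder(cv2.resize(c,(300,300),interpolation=cv2.INTER_CUBIC),0,0,0,500,0)]))
```

```text
t 3.07 tip [456.  281.1 240. ] yaw 54.12 F [-0.2 -1.2 -0.4] open 87.0 tilt [ 2.e-04 -4.e-04 -1.e+00]
[[326.2 217.1]
 [354.6 291.2]
 [386.  291.3]
 [326.5 155.6]]
```

View pics/m1.png

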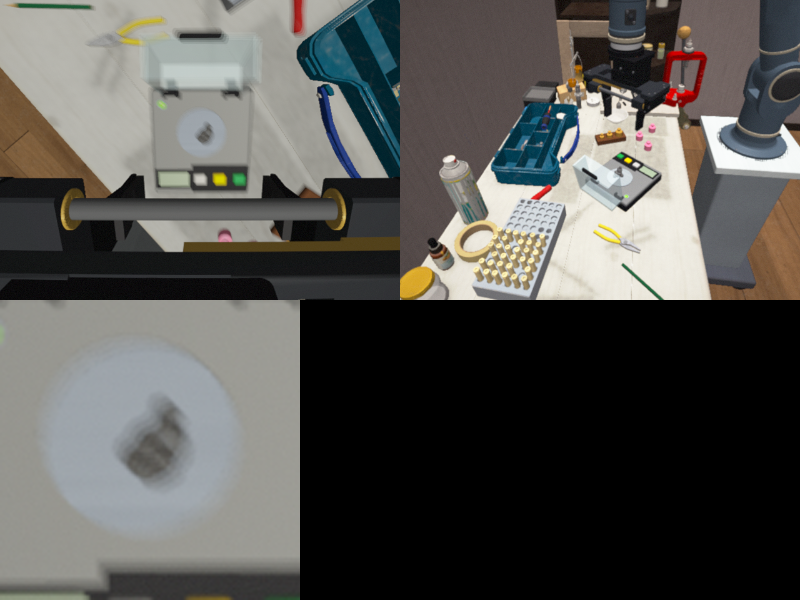

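Call:
apply_moves(increments=[[-0.004,0,0.1,0,1],[0,0,0.1,0,1],[0,0,0.1,0,1],[0,0,0.1,0,1],[0,0,0,0,1]])

```text
time: 3.58
position: [454.9, 276.6, 317.7]
tcp_rot: [0.891, 0.453, -0.005, 0.001]
contact_force: [-1.2, -1.0, -1.0]
opening: 87.1
grip_force: 0.0
```

Run:
```python
from h import *
vision.read_camera('top');vision.read_camera('top');vision.read_camera('top')
plan([])
s=telemetry.sense(); im=vision.read_camera('wrist')[:,:,::-1].copy(); cv2.imwrite('pics/w2.png',im)
P=proj('wrist',[[456.4,279.1,42],[434.7,199.6,42],[460.6,180.7,42],[490.5,325.9,37]],s).round(1);print(P)
p=P[0].astype(int); o=(p[0]-100,max(p[1]-75,0)); print('crop origin',o)
cv2.imwrite('pics/m2.png',cv2.resize(im[o[1]:o[1]+150,o[0]:o[0]+200],None,fx=4,fy=4,interpolation=cv2.INTER_CUBIC))
```

```text
t 3.73 tip [456.5 278.8 141.2] yaw 53.93 F [ 0.3 -0.4  0.6] open 86.9 tilt [ 1.e-03  6.e-04 -1.e+00]
[[324.4 243.5]
 [362.4 339.9]
 [404.  339.8]
 [324.3 160.5]]
crop origin (np.int64(224), np.int64(168))
```

View pics/m2.png

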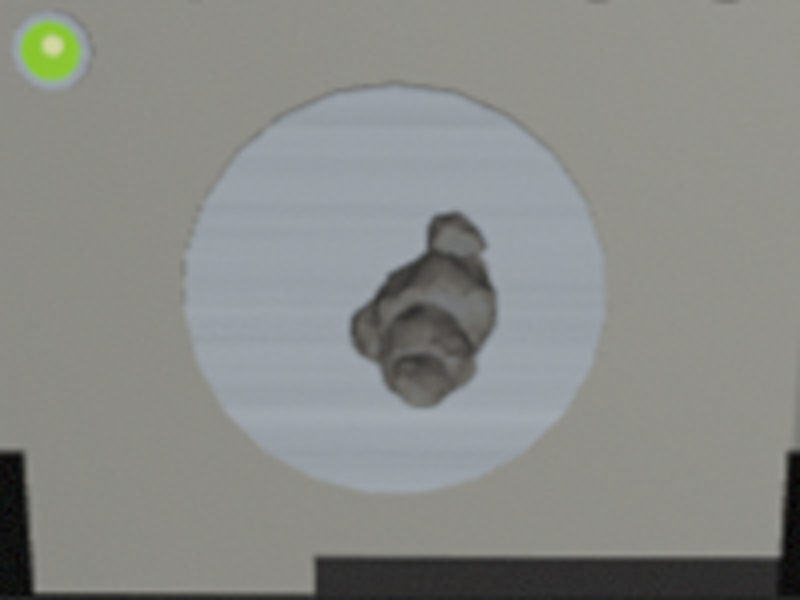

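Run:
```python
from h import *
s=telemetry.sense()
c=lambda u,v:(224+u/4,168+v/4)
pan=at('wrist',c(395,288),42,s); print('pan',pan)
print('lead',at('wrist',c(423,290),48,s), at('wrist',c(421,380),74,s))
l=at('wrist',c(423,290),48,s)
plan([(l[0],l[1],100,40),(l[0],l[1],46,40)],20)
```

```text
pan [457.39659212 282.23139258  42.        ]
lead [462.10229562 280.33951713  48.        ] [456.94151692 274.3552897   74.        ]
t 3.78 tip [456.6 279.1 141.8] yaw 53.93 F [0.4 0.2 0.9] open 86.8 tilt [ 0.0023  0.0013 -1.    ]
-> (np.float64(462.1022956229021), np.float64(280.3395171292608), 100, 40) rows 5
   [0.0034 0.003  0.0335] 0.0155
   [0.0035 0.0028 0.0335] 0.0155
   [0.0037 0.0026 0.0335] 0.0155
   [0.0038 0.0025 0.0335] 0.0155
   [0.0039 0.0023 0.0335] 0.0155
-> (np.float64(462.1022956229021), np.float64(280.3395171292608), 46, 40) rows 5
  each [0.     0.     0.0432]
```

Call:
apply_moves(increments=[[0.002,0.0027,0.033,0.0155,1],[0.002,0.0027,0.033,0.0155,1],[0.002,0.0027,0.033,0.0155,1],[0.002,0.0027,0.033,0.0155,1],[0.002,0.0027,0.033,0.0155,1]])

```text
time: 4.2
position: [460.9, 278.8, 282.7]
tcp_rot: [0.94, 0.341, 0.002, -0.0]
contact_force: [0.5, -0.2, -0.8]
opening: 87.4
grip_force: 0.0
```

Call:
apply_moves(increments=[[0,0,0.044,0,1],[0,0,0.044,0,1],[0,0,0.044,0,1],[0,0,0.044,0,1],[0,0,0.04,0,1]])

```text
time: 4.62
position: [460.1, 278.4, 225.9]
tcp_rot: [0.94, 0.342, -0.0, 0.0]
contact_force: [0.2, 0.6, 0.7]
opening: 87.1
grip_force: 0.0
```

Call:
apply_moves(increments=[[0,0,0,0,0.7],[0,0,0,0,0.5],[0,0,0,0,0.4],[0,0,0,0,0.3],[0,0,0,0,0.2]])

```text
time: 5.03
position: [460.4, 278.6, 227.5]
tcp_rot: [0.94, 0.342, 0.001, -0.0]
contact_force: [-0.2, 0.4, 0.1]
opening: 61.7
grip_force: 0.0
```

Call:
apply_moves(increments=[[0,0,0,0,0.1],[0,0,0,0,0.1],[0,0,0,0,0],[0,0,0,0,0],[0,0,0,0,0]])

```text
time: 5.45
position: [460.2, 278.4, 227.0]
tcp_rot: [0.94, 0.342, 0.0, 0.0]
contact_force: [0.3, -0.3, 1.7]
opening: 28.5
grip_force: 0.0
```

```bash
python3 -c "
from h import *
plan([])"
```

```text
t 5.45 tip [460.2 278.4  45. ] yaw 40.02 F [ 0.3 -0.3  1.7] open 28.5 tilt [ 2.e-04 -0.e+00 -1.e+00]
```

Call:
apply_moves(increments=[[0,0,0,0,0],[0,0,0,0,0],[0,0,0,0,0],[0,0,0,0,0],[0,0,0,0,0]])

```text
time: 5.87
position: [460.3, 278.3, 227.0]
tcp_rot: [0.94, 0.342, 0.0, 0.0]
contact_force: [1.4, 0.4, -0.1]
opening: 21.3
grip_force: 29.6
```

Call:
apply_moves(increments=[[0,0,-0.02,0,0],[0,0,-0.04,0,0],[0,0,-0.08,0,0],[0,0,-0.12,0,0],[0,0,-0.12,0,0]])

```text
time: 6.28
position: [459.6, 278.4, 323.1]
tcp_rot: [0.94, 0.342, -0.001, -0.0]
contact_force: [1.1, 0.1, 0.2]
opening: 21.2
grip_force: 29.6
```

Run:
```python
from h import *
s=telemetry.sense(); im=vision.read_camera('wrist')[:,:,::-1].copy(); cv2.imwrite('pics/w3.png',cv2.resize(im,(480,360)))
s=telemetry.sense(); print(s['grip_force'],s['opening'])
plan([(465,150,165,40),(492.6,-88.6,165,40),(492.6,-88.6,40,40)])
```

```text
29.579508311580867 21.119068429317974
t 6.33 tip [461.1 280.2 147.5] yaw 40.05 F [1.5 2.3 2.9] open 21.1 tilt [ 0.0086  0.0053 -0.9999]
-> (465, 150, 165, 40) rows 5
  each [-0.0646  0.0817 -0.014 ]
-> (492.6, -88.6, 165, 40) rows 10
  each [-0.0529  0.0802 -0.    ]
-> (492.6, -88.6, 40, 40) rows 5
  each [0.  0.  0.1]
```

View pics/w3.png

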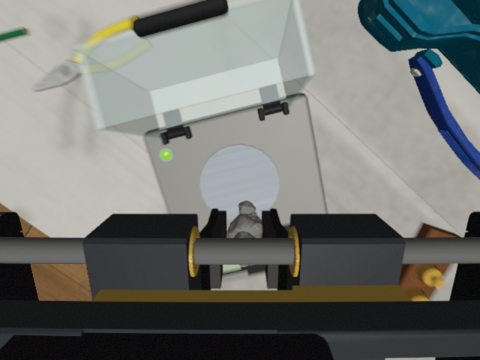

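Call:
apply_moves(increments=[[-0.065,0.082,-0.014,0,0],[-0.065,0.082,-0.014,0,0],[-0.065,0.082,-0.014,0,0],[-0.065,0.082,-0.014,0,0],[-0.065,0.082,-0.014,0,0]])

```text
time: 6.75
position: [463.4, 146.7, 340.3]
tcp_rot: [0.94, 0.342, 0.0, 0.0]
contact_force: [0.4, -0.0, -0.4]
opening: 21.5
grip_force: 29.6
```

Call:
apply_moves(increments=[[-0.053,0.08,0,0,0],[-0.053,0.08,0,0,0],[-0.053,0.08,0,0,0],[-0.053,0.08,0,0,0],[-0.053,0.08,0,0,0]])

```text
time: 7.17
position: [477.2, 27.6, 340.2]
tcp_rot: [0.94, 0.342, 0.0, 0.0]
contact_force: [0.8, 0.3, -0.7]
opening: 21.3
grip_force: 29.6
```

Call:
apply_moves(increments=[[-0.053,0.08,0,0,0],[-0.053,0.08,0,0,0],[-0.053,0.08,0,0,0],[-0.053,0.08,0,0,0],[-0.053,0.08,0,0,0]])

```text
time: 7.58
position: [490.8, -91.6, 340.2]
tcp_rot: [0.94, 0.342, 0.0, 0.0]
contact_force: [0.3, 0.3, -0.8]
opening: 21.5
grip_force: 29.6
```

Run:
```python
from h import *
vision.read_camera('top')
plan([(492.6,-88.6,60,40),(492.6,-88.6,22,40)])
cv2.imwrite('pics/x.png',vision.read_camera('wrist')[:,:,::-1])
```

```text
t 7.63 tip [491.1 -96.9 158. ] yaw 39.63 F [-0.1 -5.1 -0.3] open 21.5 tilt [ 0.0012 -0.0035 -1.    ]
-> (492.6, -88.6, 60, 40) rows 5
   [ 0.0052 -0.0044  0.0784] -0.0004
   [ 0.0052 -0.0044  0.0784] -0.0004
   [ 0.0052 -0.0044  0.0784] -0.0004
   [ 0.0052 -0.0044  0.0784] -0.0004
   [ 0.0052 -0.0044  0.0784] -0.0004
-> (492.6, -88.6, 22, 40) rows 5
  each [0.     0.     0.0304]
```

Call:
apply_moves(increments=[[0.013,-0.004,0.08,0,0],[0,0,0.08,0,0],[0,0,0.08,0,0],[0,0,0.08,0,0],[0,0,0.08,0,0]])

```text
time: 8.1
position: [492.8, -87.0, 239.3]
tcp_rot: [0.94, 0.343, 0.001, 0.0]
contact_force: [0.1, -1.0, -1.2]
opening: 21.3
grip_force: 29.6
```

Call:
apply_moves(increments=[[0,0,0.04,0,0],[0,0,0.04,0,0],[0,0,0.04,0,0],[0,0,0.02,0,0],[0,0,0,0,0]])

```text
time: 8.52
position: [492.7, -87.7, 203.9]
tcp_rot: [0.94, 0.342, -0.0, -0.0]
contact_force: [1.2, -0.2, -1.4]
opening: 21.2
grip_force: 29.6
```

Call:
apply_moves(increments=[[0,0,0,0,0.36],[0,0,0,0,0.36],[0,0,0,0,0.36],[0,0,0,0,0.36],[0,0,0,0,0.36]])

```text
time: 8.93
position: [493.0, -87.9, 205.0]
tcp_rot: [0.94, 0.342, 0.0, 0.0]
contact_force: [-0.3, -0.1, -0.8]
opening: 30.8
grip_force: 0.0
```

Call:
apply_moves(increments=[[0,0,-0.02,0,0.36],[0,0,-0.06,0,0.36],[0,0,-0.12,0,0.36],[0,0,-0.12,0,1],[0,0,-0.15,0,1]])

```text
time: 9.35
position: [492.0, -87.8, 322.5]
tcp_rot: [0.94, 0.342, -0.001, -0.001]
contact_force: [1.2, -0.3, 0.0]
opening: 38.5
grip_force: 0.0
```

Run:
```python
from h import *
vision.read_camera('top'); vision.read_camera('top'); s=telemetry.sense()
w=vision.read_camera('wrist')[:,:,::-1]
print(proj('wrist',[[492.6,-88.6,7],[474.1,32.1,45]],s))
cv2.imwrite('pics/w4.png',w)
plan([(474,32,120,21.5),(474,32,22,21.5)])
```

```text
[[320.54018938 236.09609316]
 [166.75935136 159.64198011]]
t 9.5 tip [493.8 -87.8 143.3] yaw 40.0 F [-0.4 -0.7 -1. ] open 49.1 tilt [ 0.0072 -0.0017 -1.    ]
-> (474, 32, 120, 21.5) rows 5
   [ 0.0495 -0.0836  0.0187] 0.0206
   [ 0.044  -0.0866  0.0187] 0.0206
   [ 0.0383 -0.0892  0.0187] 0.0206
   [ 0.0325 -0.0915  0.0187] 0.0206
   [ 0.0265 -0.0934  0.0187] 0.0206
-> (474, 32, 22, 21.5) rows 5
  each [0.     0.     0.0784]
```

View pics/w4.png

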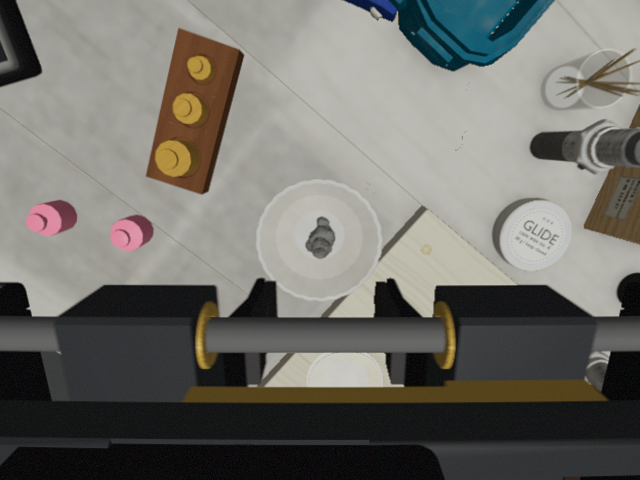

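Call:
apply_moves(increments=[[0.049,-0.084,0.018,0.0206,1],[0.044,-0.087,0.018,0.0206,1],[0.038,-0.089,0.018,0.0206,1],[0.032,-0.091,0.018,0.0206,1],[0.027,-0.093,0.018,0.0206,1]])

```text
time: 9.92
position: [472.0, 32.6, 298.4]
tcp_rot: [0.983, 0.185, -0.001, -0.0]
contact_force: [-0.2, 0.5, -0.7]
opening: 81.5
grip_force: 0.0
```

Run:
```python
from h import *
for i in range(3): vision.read_camera('top')
s=telemetry.sense(); w=vision.read_camera('wrist')[:,:,::-1]
print(proj('wrist',[[474.1,32.1,45],[508.1,44.7,40],[474.1,32.1,33]],s))
cv2.imwrite('pics/w5.png',w[100:340,160:480])
plan([(474,32,22,21.5)])
```

```text
[[328.96135295 251.87229706]
 [330.46897767 194.53870369]
 [328.80310146 246.6479243 ]]
t 10.12 tip [472.5  32.  116.7] yaw 21.61 F [ 0.3 -0.3  0.2] open 86.2 tilt [-1.9e-03 -5.0e-04 -1.0e+00]
-> (474, 32, 22, 21.5) rows 5
   [0.0011 0.0005 0.0758] 0.0001
   [0.0011 0.0005 0.0758] 0.0001
   [0.0011 0.0005 0.0758] 0.0001
   [0.0011 0.0005 0.0758] 0.0001
   [0.0011 0.0005 0.0758] 0.0001
```

View pics/w5.png

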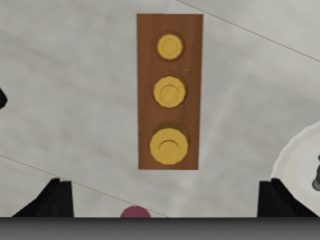

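Call:
apply_moves(increments=[[0.006,0.001,0.09,0,1],[0.006,0.001,0.09,0,1],[0,0,0.09,0,1],[0,0,0.07,0,1],[0,0,0.038,0,1]])

```text
time: 10.53
position: [475.3, 30.7, 202.8]
tcp_rot: [0.983, 0.185, -0.002, 0.0]
contact_force: [-0.2, 0.1, 0.7]
opening: 87.0
grip_force: 0.0
```

Call:
apply_moves(increments=[[0,0,0,0,0.5],[0,0,0,0,0.2],[0,0,0,0,0.2],[0,0,0,0,0.2],[0,0,0,0,0.2]])

```text
time: 10.95
position: [476.3, 32.3, 206.0]
tcp_rot: [0.983, 0.186, 0.001, 0.0]
contact_force: [0.4, -0.1, 0.4]
opening: 61.7
grip_force: 0.0
```

Call:
apply_moves(increments=[[0,0,0,0,0],[0,0,0,0,0],[0,0,0,0,0],[0,0,0,0,0],[0,0,0,0,0]])

```text
time: 11.37
position: [475.9, 32.4, 205.0]
tcp_rot: [0.982, 0.186, 0.0, 0.0]
contact_force: [-0.0, -0.3, -0.3]
opening: 28.4
grip_force: 0.0
```

Call:
apply_moves(increments=[[0,0,0,0,0],[0,0,0,0,0],[0,0,0,0,0],[0,0,0,0,0],[0,0,0,0,0]])

```text
time: 11.78
position: [475.9, 32.4, 205.0]
tcp_rot: [0.982, 0.186, 0.0, 0.0]
contact_force: [-1.1, 0.0, 1.3]
opening: 24.4
grip_force: 30.0
```

Run:
```python
from h import *
plan([(474,32,140,21.5),(457,280.7,140,53.9),(457,280.7,52,53.9)])
```

```text
t 11.78 tip [475.9  32.4  23. ] yaw 21.47 F [-1.1  0.   1.3] open 24.4 tilt [ 0. -0. -1.]
-> (474, 32, 140, 21.5) rows 5
  each [-0.0015 -0.0003 -0.0936]
-> (457, 280.7, 140, 53.9) rows 10
   [ 0.0301 -0.0951 -0.    ] -0.018
   [ 0.0355 -0.0932 -0.    ] -0.018
   [ 0.0407 -0.091  -0.    ] -0.018
   [ 0.0457 -0.0886 -0.    ] -0.018
   [ 0.0507 -0.0859 -0.    ] -0.018
   [ 0.0555 -0.0829 -0.    ] -0.018
   [ 0.06   -0.0796 -0.    ] -0.018
   [ 0.0645 -0.0761 -0.    ] -0.018
   [ 0.0686 -0.0723 -0.    ] -0.018
   [ 0.0726 -0.0683 -0.    ] -0.018
-> (457, 280.7, 52, 53.9) rows 5
  each [0.     0.     0.0704]
```

Call:
apply_moves(increments=[[0,0,-0.03,0,0],[0,0,-0.08,0,0],[0,0,-0.12,0,0],[0,0,-0.12,0,0],[0,0,-0.12,0,0]])

```text
time: 12.2
position: [475.4, 32.4, 323.9]
tcp_rot: [0.982, 0.186, -0.0, -0.0]
contact_force: [0.7, 0.3, -0.9]
opening: 24.5
grip_force: 30.0
```

Call:
apply_moves(increments=[[0.03,-0.095,0,-0.018,0],[0.035,-0.093,0,-0.018,0],[0.041,-0.091,0,-0.018,0],[0.046,-0.089,0,-0.018,0],[0.051,-0.086,0,-0.018,0]])

```text
time: 12.62
position: [467.0, 157.7, 323.0]
tcp_rot: [0.946, 0.324, 0.0, 0.0]
contact_force: [-0.2, -0.5, -1.7]
opening: 24.2
grip_force: 30.0
```

Call:
apply_moves(increments=[[0.055,-0.083,0,-0.018,0],[0.06,-0.08,0,-0.018,0],[0.064,-0.076,0,-0.018,0],[0.069,-0.072,0,-0.018,0],[0.073,-0.068,0,-0.018,0]])

```text
time: 13.03
position: [458.6, 282.1, 322.8]
tcp_rot: [0.891, 0.454, -0.0, 0.0]
contact_force: [-0.1, 0.3, -0.7]
opening: 24.6
grip_force: 30.0
```

Call:
apply_moves(increments=[[0,0,0,0,0],[0,0,0,0,0],[0,0,0,0,0],[0,0,0,0,0],[0,0,0,0,0]])

```text
time: 13.45
position: [459.4, 279.9, 322.4]
tcp_rot: [0.892, 0.452, -0.0, 0.0]
contact_force: [0.3, -0.5, -1.3]
opening: 24.1
grip_force: 30.0
```

Run:
```python
from h import *
plan([(457,280.7,58,53.9)])
print(telemetry.sense()['grip_force'])
```

```text
t 13.45 tip [459.4 279.9 140.4] yaw 53.75 F [ 0.3 -0.5 -1.3] open 24.1 tilt [ 1.e-04 -1.e-03 -1.e+00]
-> (457, 280.7, 58, 53.9) rows 5
   [-0.0006 -0.0019  0.066 ] -0.0002
   [-0.0006 -0.0019  0.066 ] -0.0002
   [-0.0006 -0.0019  0.066 ] -0.0002
   [-0.0006 -0.0019  0.066 ] -0.0002
   [-0.0006 -0.0019  0.066 ] -0.0002
29.993509593768977
```

Call:
apply_moves(increments=[[-0.001,-0.002,0.08,0,0],[-0.001,-0.002,0.08,0,0],[-0.001,-0.002,0.08,0,0],[0,-0.002,0.06,0,0],[0,-0.002,0.03,0,0]])

```text
time: 13.87
position: [456.4, 280.6, 238.2]
tcp_rot: [0.892, 0.452, -0.002, 0.0]
contact_force: [-0.4, -0.8, -0.9]
opening: 24.2
grip_force: 30.0
```

Call:
apply_moves(increments=[[0,0,0.006,0,0],[0,0,0.006,0,0],[0,0,0.004,0,0],[0,0,0.002,0,0],[0,0,0,0,0]])

```text
time: 14.28
position: [456.9, 282.1, 236.2]
tcp_rot: [0.892, 0.453, 0.001, 0.0]
contact_force: [-0.3, 0.2, 0.3]
opening: 23.8
grip_force: 30.0
```

Run:
```python
from h import *
plan([])
```

```text
t 14.28 tip [456.9 282.1  54.2] yaw 53.86 F [-0.3  0.2  0.3] open 23.8 tilt [ 1.4e-03  6.0e-04 -1.0e+00]
```

Call:
apply_moves(increments=[[0,0,0.003,0,0],[0,0,0.002,0,0],[0,0,0,0,0],[0,0,0,0,0],[0,0,0,0,0]])

```text
time: 14.7
position: [456.8, 282.2, 235.0]
tcp_rot: [0.892, 0.453, 0.001, 0.0]
contact_force: [-0.8, -0.7, 6.2]
opening: 24.4
grip_force: 30.0
```

Call:
apply_moves(increments=[[0,0,0,0,0.5],[0,0,0,0,0.5],[0,0,0,0,0.5],[0,0,0,0,0.5],[0,0,0,0,0.5]])

```text
time: 15.12
position: [456.5, 282.0, 234.1]
tcp_rot: [0.892, 0.453, -0.0, -0.0]
contact_force: [0.3, 0.5, 0.5]
opening: 42.2
grip_force: 0.0
```

Call:
apply_moves(increments=[[0,0,-0.03,0,0.6],[0,0,-0.08,0,0.6],[0,0,-0.12,0,0.6],[0,0,-0.12,0,0.6],[0,0,-0.12,0,0.6]])

```text
time: 15.53
position: [456.3, 282.0, 353.3]
tcp_rot: [0.891, 0.453, -0.0, -0.0]
contact_force: [1.7, -0.1, -0.4]
opening: 51.8
grip_force: 0.0
```

Run:
```python
from h import *
for i in range(3): vision.read_camera('top')
s=telemetry.sense(); w=vision.read_camera('wrist')[:,:,::-1]
print(proj('wrist',[[456.4,282,42],[456.4,282,75]],s)); cv2.imwrite('pics/w6.png',w[60:360,120:520])
cv2.imwrite('pics/t6.png',vision.read_camera('top')[:,:,::-1])
h=np.array([491.2,328.3]); ux=np.array([np.cos(.9408),np.sin(.9408)])
plan([(*(h-58*ux),225,53.9),(*(h+100*ux),225,53.9),(*(h+100*ux),120,53.9)])
```

```text
[[323.76721361 235.76088411]
 [323.76719534 247.10421577]]
t 15.78 tip [456.3 281.7 169.6] yaw 53.87 F [-0.2 -0.1 -1. ] open 52.0 tilt [-2.e-04 -7.e-04 -1.e+00]
-> (np.float64(457.02977618652335), np.float64(281.43427900333853), 225, 53.9) rows 5
  each [ 0.0002  0.0006 -0.0443]
-> (np.float64(550.1141789887528), np.float64(409.1029672356232), 225, 53.9) rows 5
  each [ 0.1264 -0.     -0.    ]
-> (np.float64(550.1141789887528), np.float64(409.1029672356232), 120, 53.9) rows 5
  each [0.    0.    0.084]
```

View pics/w6.png

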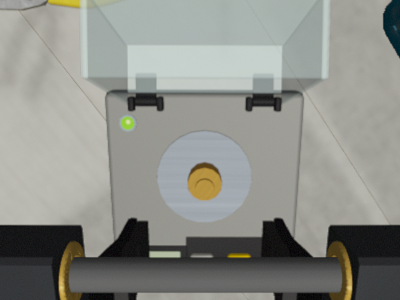

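Call:
apply_moves(increments=[[0,0,-0.044,0,0],[0,0,-0.044,0,0],[0,0,-0.044,0,0],[0,0,-0.044,0,0],[0,0,-0.044,0,0]])

```text
time: 16.2
position: [456.6, 282.2, 408.1]
tcp_rot: [0.891, 0.453, 0.0, -0.0]
contact_force: [0.4, 0.2, 0.3]
opening: 26.5
grip_force: 0.0
```

Call:
apply_moves(increments=[[0.126,0,0,0,0],[0.126,0,0,0,0],[0.126,0,0,0,0],[0.126,0,0,0,0],[0.126,0,0,0,0]])

```text
time: 16.62
position: [550.4, 410.2, 407.6]
tcp_rot: [0.892, 0.453, 0.0, 0.0]
contact_force: [0.2, -0.6, 0.3]
opening: 1.2
grip_force: 0.0
```

Call:
apply_moves(increments=[[0,0,0.084,0,0],[0,0,0.084,0,0],[0,0,0.084,0,0],[0,0,0.084,0,0],[0,0,0.084,0,0]])

```text
time: 17.03
position: [549.7, 409.3, 301.6]
tcp_rot: [0.892, 0.453, 0.0, -0.0]
contact_force: [1.1, -0.8, 0.3]
opening: 0.6
grip_force: 0.0
```

Call:
apply_moves(increments=[[0,0,0,0,0],[0,0,0,0,0],[0,0,0,0,0],[0,0,0,0,0],[0,0,0,0,0]])

```text
time: 17.45
position: [549.7, 409.6, 303.7]
tcp_rot: [0.892, 0.453, 0.001, -0.0]
contact_force: [0.2, 0.1, 0.1]
opening: 0.4
grip_force: 0.0
```

```bash
cat >> h.py <<'E'
H=np.array([491.2,328.3]); ux=np.array([np.cos(.9408),np.sin(.9408)]); uy=np.array([-ux[1],ux[0]])
def loc():
    s=telemetry.sense(); p=np.array(s['position']); return (p[:2]-H)@ux,(p[:2]-H)@uy,p[2]-182-37
E
python3 - <<'E'
from h import *
plan([]); print('u,w,v',np.round(loc(),1))
t=np.linspace(1.7,0,21); u=47*np.sin(t)-90*np.cos(t)+10; v=47*np.cos(t)+90*np.sin(t)
print('start',u[0],v[0]); print(np.c_[t[1:],np.diff(u)/250,-np.diff(v)/250].round(3))
E
```

```text
t 17.45 tip [549.7 409.6 121.7] yaw 53.87 F [0.2 0.1 0.1] open 0.4 tilt [ 0.0023  0.0018 -1.    ]
u,w,v [100.2   0.6  84.7]
start 68.20425057786323 83.19414170883252
[[ 1.615e+00 -2.900e-02 -1.900e-02]
 [ 1.530e+00 -3.100e-02 -1.600e-02]
 [ 1.445e+00 -3.200e-02 -1.300e-02]
 [ 1.360e+00 -3.300e-02 -1.100e-02]
 [ 1.275e+00 -3.400e-02 -8.000e-03]
 [ 1.190e+00 -3.400e-02 -5.000e-03]
 [ 1.105e+00 -3.400e-02 -2.000e-03]
 [ 1.020e+00 -3.400e-02  1.000e-03]
 [ 9.350e-01 -3.400e-02  4.000e-03]
 [ 8.500e-01 -3.400e-02  7.000e-03]
 [ 7.650e-01 -3.300e-02  1.000e-02]
 [ 6.800e-01 -3.200e-02  1.200e-02]
 [ 5.950e-01 -3.100e-02  1.500e-02]
 [ 5.100e-01 -3.000e-02  1.800e-02]
 [ 4.250e-01 -2.800e-02  2.000e-02]
 [ 3.400e-01 -2.600e-02  2.200e-02]
 [ 2.550e-01 -2.400e-02  2.500e-02]
 [ 1.700e-01 -2.200e-02  2.700e-02]
 [ 8.500e-02 -2.000e-02  2.800e-02]
 [ 0.000e+00 -1.700e-02  3.000e-02]]
```

First close in to the panel (32 mm), checking for contact.

Call:
apply_moves(increments=[[-0.03,0,0.002,0,0],[-0.03,0,0.002,0,0],[-0.03,0,0.002,0,0],[-0.025,0,0,0,0],[-0.012,0,0,0,0]])

```text
time: 17.87
position: [530.4, 382.9, 300.9]
tcp_rot: [0.892, 0.453, 0.001, -0.0]
contact_force: [1.0, 1.1, 0.6]
opening: 0.2
grip_force: 0.9
```

Call:
apply_moves(increments=[[-0.029,0,-0.019,0,0],[-0.031,0,-0.016,0,0],[-0.032,0,-0.013,0,0],[-0.033,0,-0.011,0,0],[-0.034,0,-0.008,0,0]])

```text
time: 18.28
position: [506.7, 350.9, 317.5]
tcp_rot: [0.892, 0.453, 0.0, -0.0]
contact_force: [0.5, 0.8, -0.2]
opening: 0.3
grip_force: 0.5
```

Run:
```python
from h import *
plan([]); print('u,w,v',np.round(loc(),1))
cv2.imwrite('pics/s7.png',vision.read_camera('side')[:,:,::-1])
```

```text
t 18.28 tip [506.7 350.9 135.5] yaw 53.87 F [ 0.5  0.8 -0.2] open 0.3 tilt [ 4.e-04  2.e-04 -1.e+00]
u,w,v [27.4  0.8 98.5]
```

Call:
apply_moves(increments=[[-0.034,0,-0.005,0,0],[-0.034,0,-0.002,0,0],[-0.034,0,0.001,0,0],[-0.034,0,0.004,0,0],[-0.034,0,0.007,0,0]])

```text
time: 18.75
position: [481.7, 316.5, 315.8]
tcp_rot: [0.892, 0.453, 0.0, 0.0]
contact_force: [0.4, 0.3, 2.1]
opening: 0.5
grip_force: 0.7
```

Call:
apply_moves(increments=[[-0.033,0,0.01,0,0],[-0.032,0,0.012,0,0],[-0.031,0,0.015,0,0],[-0.03,0,0.018,0,0],[-0.028,0,0.02,0,0]])

```text
time: 19.17
position: [458.9, 285.3, 296.4]
tcp_rot: [0.892, 0.453, -0.0, 0.0]
contact_force: [-0.4, 0.2, 1.1]
opening: 0.6
grip_force: 0.5
```

Run:
```python
from h import *
plan([]); print('u,w,v',np.round(loc(),1))
t=.425; print(47*np.sin(t)-90*np.cos(t)+10,47*np.cos(t)+90*np.sin(t))
cv2.imwrite('pics/s8.png',vision.read_camera('side')[150:390,200:520,::-1])
```

```text
t 19.17 tip [458.9 285.3 114.4] yaw 53.87 F [-0.4  0.2  1.1] open 0.6 tilt [-5.e-04 -5.e-04 -1.e+00]
u,w,v [-53.8   0.7  77.4]
-52.61440922392207 79.9276908057478
```

View pics/s8.png

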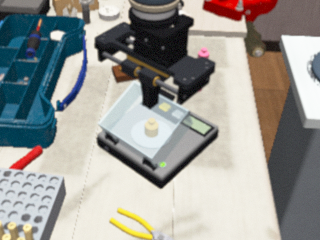

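Call:
apply_moves(increments=[[-0.026,0,0.022,0,0],[-0.024,0,0.025,0,0],[-0.022,0,0.025,0,0],[-0.02,0,0.025,0,0],[-0.017,0,0.02,0,0]])

```text
time: 19.63
position: [443.1, 263.4, 266.8]
tcp_rot: [0.892, 0.453, -0.0, 0.0]
contact_force: [-0.0, -1.0, 0.4]
opening: 0.1
grip_force: 0.3
```

Call:
apply_moves(increments=[[0,0,0.005,0,0],[0,0,0.002,0,0],[0,0,0,0,0],[0,0,0,0,0],[0,0,0,0,0]])

```text
time: 20.05
position: [443.1, 263.7, 266.5]
tcp_rot: [0.892, 0.453, -0.001, 0.001]
contact_force: [-2.8, -3.0, 9.8]
opening: 0.1
grip_force: 5.0
```

Run:
```python
from h import *
plan([]); print('u,w,v',np.round(loc(),1))
```

```text
t 20.05 tip [443.1 263.7  84.5] yaw 53.86 F [-2.8 -3.   9.8] open 0.1 tilt [-7.0e-04 -2.2e-03 -1.0e+00]
u,w,v [-80.6   0.8  47.5]
```

Call:
apply_moves(increments=[[0,0,0.003,0,0],[0,0,0.003,0,0],[0,0,0,0,0],[0,0,0,0,0],[0,0,0,0,0]])

```text
time: 20.47
position: [443.0, 263.9, 266.3]
tcp_rot: [0.892, 0.453, -0.001, 0.001]
contact_force: [-6.2, -5.9, 20.8]
opening: 0.5
grip_force: 10.6
```

Call:
apply_moves(increments=[[0,0,-0.02,0,0],[0,0,-0.05,0,0],[0,0,-0.05,0,0],[0,0,-0.01,0,0],[0,0,0,0,0]])

```text
time: 20.88
position: [443.8, 264.3, 298.3]
tcp_rot: [0.892, 0.453, 0.001, -0.0]
contact_force: [0.3, -0.0, -0.9]
opening: 0.4
grip_force: 0.0
```

Run:
```python
from h import *
Y=H-136*ux-29.3*uy; G=Y-32*uy; print(Y,G,loc())
plan([(*Y,112,53.9),(*Y,48,53.9),(*Y,37.5,53.9),(*Y,60,53.9),(*G,60,53.9)])
```

```text
[434.75198598 201.14611012] [460.60893549 182.29357284] (np.float64(-79.62100080771175), np.float64(0.57240928223613), np.float64(79.26760226922033))
t 20.88 tip [443.8 264.3 116.3] yaw 53.86 F [ 0.3 -0.  -0.9] open 0.4 tilt [ 0.0025  0.0013 -1.    ]
-> (np.float64(434.7519859753338), np.float64(201.14611011584785), 112, 53.9) rows 5
  each [-0.0451  0.0239  0.0034]
-> (np.float64(434.7519859753338), np.float64(201.14611011584785), 48, 53.9) rows 5
  each [0.     0.     0.0512]
-> (np.float64(434.7519859753338), np.float64(201.14611011584785), 37.5, 53.9) rows 5
  each [0.     0.     0.0084]
-> (np.float64(434.7519859753338), np.float64(201.14611011584785), 60, 53.9) rows 5
  each [ 0.     0.    -0.018]
-> (np.float64(460.60893549073324), np.float64(182.29357283944697), 60, 53.9) rows 5
  each [ 0.      0.0256 -0.    ]
```

Call:
apply_moves(increments=[[-0.045,0.024,0.002,0,0],[-0.045,0.024,0.002,0,0],[-0.045,0.024,0.002,0,0],[-0.045,0.024,0.002,0,0],[-0.045,0.024,0.002,0,0]])

```text
time: 21.3
position: [434.2, 198.9, 294.0]
tcp_rot: [0.892, 0.452, -0.001, 0.0]
contact_force: [0.4, -0.6, -0.1]
opening: 0.4
grip_force: 0.0
```

Call:
apply_moves(increments=[[0,0,0.06,0,0],[0,0,0.06,0,0],[0,0,0.06,0,0],[0,0,0.05,0,0],[0,0,0.01,0,0]])

```text
time: 21.72
position: [433.8, 199.2, 232.7]
tcp_rot: [0.892, 0.453, -0.002, 0.0]
contact_force: [-0.3, 1.1, 0.1]
opening: 0.5
grip_force: 0.0
```

Call:
apply_moves(increments=[[0,0,0,0,0],[0,0,0,0,0],[0,0,0,0,0],[0,0,0,0,0],[0,0,0,0,0]])

```text
time: 22.13
position: [434.7, 201.0, 235.1]
tcp_rot: [0.892, 0.453, 0.001, 0.0]
contact_force: [-1.1, 0.4, -0.3]
opening: 0.3
grip_force: 0.0
```

Run:
```python
from h import *
print(loc()); plan([])
```

```text
(np.float64(-136.16622648019876), np.float64(-29.36750197598586), np.float64(16.120267493188436))
t 22.13 tip [434.7 201.   53.1] yaw 53.87 F [-1.1  0.4 -0.3] open 0.3 tilt [ 1.3e-03  4.0e-04 -1.0e+00]
```

Call:
apply_moves(increments=[[0,0,0.025,0,0],[0,0,0.015,0,0],[0,0,0.013,0,0],[0,0,0.009,0,0],[0,0,0,0,0]])

```text
time: 22.55
position: [434.6, 201.3, 220.3]
tcp_rot: [0.891, 0.453, -0.0, 0.001]
contact_force: [-3.5, -2.6, 18.6]
opening: 0.6
grip_force: 8.9
```

Call:
apply_moves(increments=[[0,0,0,0,0],[0,0,0,0,0],[0,0,0,0,0],[0,0,0,0,0],[0,0,0,0,0]])

```text
time: 22.97
position: [434.5, 201.2, 220.3]
tcp_rot: [0.891, 0.453, -0.0, 0.001]
contact_force: [-3.6, -3.4, 18.2]
opening: 0.4
grip_force: 8.9
```

Call:
apply_moves(increments=[[0,0,-0.03,0,0],[0,0,-0.05,0,0],[0,0.04,-0.01,0,0],[0,0.05,0,0,0],[0,0.038,0,0,0]])

```text
time: 23.38
position: [461.8, 180.7, 241.1]
tcp_rot: [0.892, 0.452, 0.0, 0.0]
contact_force: [0.4, -0.5, -0.2]
opening: 0.3
grip_force: 0.0
```

Call:
apply_moves(increments=[[0,0,0,0,0],[0,0,0,0,0],[0,0,0,0,0],[0,0,0,0,0],[0,0,0,0,0]])

```text
time: 23.8
position: [460.0, 182.3, 241.3]
tcp_rot: [0.891, 0.453, -0.0, -0.0]
contact_force: [-0.7, -0.7, 0.5]
opening: 0.7
grip_force: 0.0
```

Run:
```python
from h import *
print(loc()); plan([])
```

```text
(np.float64(-136.34949672866594), np.float64(-60.7453260677233), np.float64(22.255149928550964))
t 23.8 tip [460.  182.3  59.3] yaw 53.92 F [-0.7 -0.7  0.5] open 0.7 tilt [-6.e-04 -1.e-04 -1.e+00]
```

Down 22 mm, hold, then lift clear.

Call:
apply_moves(increments=[[0,0,0.04,0,0],[0,0,0.021,0,0],[0,0,0.013,0,0],[0,0,0.011,0,0],[0,0,0.002,0,0]])

```text
time: 24.22
position: [460.0, 182.3, 220.4]
tcp_rot: [0.891, 0.453, -0.001, 0.001]
contact_force: [-4.7, -1.7, 16.4]
opening: 0.1
grip_force: 7.8
```

Call:
apply_moves(increments=[[0,0,0,0,0],[0,0,0,0,0],[0,0,0,0,0],[0,0,0,0,0],[0,0,0,0,0]])

```text
time: 24.63
position: [459.9, 182.2, 220.4]
tcp_rot: [0.891, 0.453, -0.001, 0.001]
contact_force: [-4.1, -1.5, 11.2]
opening: 0.2
grip_force: 5.9
```

Call:
apply_moves(increments=[[0,0,-0.03,0,0],[0,0,-0.08,0,0],[0,0,-0.14,0,0],[0,0,-0.14,0,0],[0,0,-0.14,0,0]])

```text
time: 25.05
position: [460.0, 182.1, 353.4]
tcp_rot: [0.891, 0.453, -0.001, -0.0]
contact_force: [1.2, -0.1, 0.2]
opening: 0.4
grip_force: 0.0
```

Call:
apply_moves(increments=[[0,0,-0.02,0,0],[0,0,0,0,0],[0,0,0,0,0],[0,0,0,0,0],[0,0,0,0,0]])

```text
time: 25.47
position: [459.9, 181.7, 355.6]
tcp_rot: [0.891, 0.453, -0.002, -0.0]
contact_force: [-0.4, -0.4, 0.1]
opening: 0.5
grip_force: 0.0
```

Run:
```python
from h import *
plan([]); s=telemetry.sense(); w=vision.read_camera('wrist')[:,:,::-1]; t=vision.read_camera('top')[:,:,::-1]; sd=vision.read_camera('side')[:,:,::-1]
cv2.imwrite('pics/end.png',cv2.resize(np.hstack([w,sd]),(800,300)))
```

```text
t 25.47 tip [459.9 181.7 173.6] yaw 53.89 F [-0.4 -0.4  0.1] open 0.5 tilt [-0.0032 -0.001  -1.    ]
```

```bash
python3 -c "
from station import ctrl
print(ctrl.close_job())"
```

```text
the job is handed in; nothing more can be done
None
```

I handed the job in at about 25.5 s: the lead casting is in the bowl, the large weight stands on the pan, the cover is closed, and the yellow then green keys were pressed and released. The casting and weight were confirmed by picture; the cover and key presses only by height and force readings, as all 10 views were used, and the hand-in returned no verdict.

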